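# Lock the red-levered buckle holder

## Robot

A 6-joint arm with a two-finger parallel gripper is mounted at the origin on a cart in front of the work surface, level with it; the furniture and walls round the work are solid. World frame = base frame: x ahead of the robot, y to its left, z up, the work surface at z = 0. Lengths are in m, angles in rad, forces in N, time in s.
With the tool pointing down it reaches from about 0.375 to 0.975 m from the base axis. Payload 3.8 kg.
Tool frame: the origin (TCP) lies at the very end of the fingers, on their centre line; the grasp point (between the pads) lies behind it (robot.grasp_offset is the z of the grasp point in the tool frame, in m); z points along the fingers, x is the direction in which the jaws open and shut, and the axes are right-handed (so a half turn about z gives the same grasp; the last joint's range is limited). The gripper opens to 85 mm and grips with 20 to 120 N. Pads are 22 mm wide; open, the fingers measure 114 mm over their backs; the gripper's body (76 mm by 85 mm) begins 54 mm behind the grasp point. The pads swing forward as they close: fully open they stand 13 mm farther back than shut.
Start: joints at [1.089, 0.264, 1.604, -0, 1.274, -0.037], TCP at [0.29, 0.609, 0.231] pointing down, gripper open.
Joint ranges: [-2.63, 2.63], [-0.94, 2.18], [0.31, 2.57], [-1.31, 4.45], [0, 2.66], [-2.55, 2.55]. Speed limits (rad/s): [2.57, 2.57, 3.14, 3.14, 3.14, 3.14].

## Interface

Orientations are given as a unit quaternion [w, x, y, z].
In Python, from rig import robot, viewer gives the robot as it stands.
- The arm moves only by the tool move_arm, never from a script. Its arguments are lists of equal length, an entry for each row: "slide": the shift along the tool's x, y, z in m, a list of three; "turn": the turn about the tool's z in degrees. In form: {"slide": [[x, y, z], ...], "turn": [turn, ...]}. A call has 1 to 8 rows; each row shifts and turns the commanded pose from where the row before left it, along the tool's axes as they then stand; what a row does not reach is not made up. A row lasts 1/8 s, in which the tool goes at most 62.5 mm and 10.7 degrees, less where a joint would pass 70% of its speed; a pose out of reach is approached as far as the arm can. A call is refused whole if a number of a shift passes 0.0625 or a number of a turn 10.7, either way. A call with a gripper value outside its range is refused whole. "fingers" is the finger opening in m, from 0 to 0.0854, set as the call begins (left out, the last holds). The fingers move at their own pace and stop on an object; "force" is the grip in N (left out, the last holds). Time passes only in rows, so rows that do not move let the fingers close. It gives the time, the measured TCP pose, the force and the opening at its end, in the units of the state.
- robot.observe(): the state, without advancing time (a new reading comes with each control period).
- viewer.grab_frame(name): name is "side" or "top"; returns the picture (384x512x3 uint8, red, green, blue); there is no depth.
- viewer.calibration(name): a dict with "K" (3x3 intrinsics, pixels), "cam_to_world" (4x4, takes a point from camera to world coordinates). Camera axes: x right, y down, z forward; pixel columns grow to the right and rows downward; lengths in m; the calibration is good to about 2 mm. A picture is of the moment at which its call begins. calibration takes no time and is no camera call.
- robot.job_done(): hands the job in, once; it reports no verdict.
The state is a dict: "t": time; "joint_pos": joint angles; "joint_velocities": joint speeds; "tau": joint torques, N m; "position": TCP position; "orientation": TCP orientation; "wrist_force": force on the tool from outside, world axes, zero at the start; "torque": the same for the moment, N m; "grip_width": finger opening in m.
Only numpy, scipy, OpenCV 4.12 (cv2) and the standard library are available. Lean on these libraries where they do the work, as an engineer would, in place of code of your own. Each camera call takes 0.05 s, during which the arm holds its last target.

## Task

The buckle in the red-levered holder is ready to be fitted: lock it by pushing the red lever clockwise (seen from above) through its quarter turn, from pointing away from the buckle until it stands crosswise to it, fully home against its end stop. Leave the lever of the blue holder as it is.

Things in the scene. Friction and masses are not known exactly. Their poses are not given: they have to be found in the camera images.
- red_lever (a joint): Angle of the red lever about its upright stem, rad: 0 = open, pointing straight away from the buckle; 1.571 = locked, crosswise to the buckle, at the end stop. Grows clockwise seen from above. Starts at 0 to 0.2. No spring: it stays where it is left; a push of about 3 N on the sleeve turns it.
- red_hub (a point): On the upright turning axis of the red lever, level with its sleeve, 130 mm above the table. The holder is fixed: a grey round foot 84 mm across, a steel pillar, and a jaw block 42 x 36 mm, 112 mm high, with a buckle sticking out. It stands in the tray (walls 97 mm high), nearer or farther than the blue one. x axis: towards the buckle; at 0 rad the lever points along -x.
- red_grip (a point): Centre of the place to push on the red plastic sleeve of the lever, 60 mm out from the turning axis, 130 mm above the table; moves with the lever. The sleeve reaches from 36 to 86 mm from the axis, is 18 mm wide and 14 mm high, its underside 123 mm above the table. x axis: along the lever, back towards the hub.
- blue_grip (a point): The same point on the blue sleeve of the other holder, which is alike in all but colour and stays open: 60 mm out from its turning axis, 130 mm above the table. Its hub stands 0.12 m or more from the red one's. On both holders the buckle lies opposite the open lever, reaches about 75 mm from the axis and is at most 101 mm above the table. The paper lump in the tray is 160 mm high.

How it is judged:
By the outcome, as a careful person would: the job done as asked, in the order asked, and still so for the second after the job is handed in, with the robot touching nothing.
It also fails if it takes over 32 s, if anything falls off the work surface, if the arm or the gripper's body presses on something with over 40 N, if the wrist force passes 120 N, or if a joint passes its speed limit or range.

## Working session

There is one attempt and no reset: what is moved stays moved. The work goes in short steps, Python scripts to look and compute and a tool call to move; the robot and the scene stay as the last step left them, time stands still between calls to the robot, and variables do not carry over. Pictures are saved under pics/ and viewed, and the job is handed in when it is done.

Besides the shell and the picture viewer there is one more tool, called after "Call:" as name(argument=value, ...), one argument or row to a line, values as JSON. move_arm: Moves the arm, as the interface text tells. Its arguments: {"type":"object","properties":{"slide":{"type":"array","items":{"type":"array","items":{"type":"number"}}},"turn":{"type":"array","items":{"type":"number"}},"fingers":{"type":"number"},"force":{"type":"number"}},"required":["slide","turn"]}

```bash
mkdir -p pics; python3 - <<'E'
from rig import robot, viewer
import cv2,numpy as np
for n in ("side","top"):
    f=viewer.grab_frame(n); cv2.imwrite(f"pics/{n}0.png",f[:,:,::-1]); c=viewer.calibration(n); print(n,np.round(c["K"],1).tolist(),np.round(c["cam_to_world"],3).tolist())
print(robot.observe(), robot.grasp_offset)
E
```

```text
side [[354.4, 0.0, 258.4], [0.0, 354.4, 194.8], [0.0, 0.0, 1.0]] [[0.945, -0.167, 0.28, 0.318], [-0.325, -0.537, 0.778, -0.428], [0.02, -0.827, -0.562, 0.64], [0.0, 0.0, 0.0, 1.0]]
top [[436.9, 0.0, 257.0], [0.0, 436.9, 201.0], [0.0, 0.0, 1.0]] [[0.009, -0.996, 0.089, 0.471], [-1.0, -0.009, -0.0, 0.216], [0.001, -0.089, -0.996, 1.013], [0.0, 0.0, 0.0, 1.0]]
{'t': 0.1, 'joint_pos': array([ 1.08908461e+00,  2.64714745e-01,  1.60526100e+00,  4.81623446e-06,
        1.27372654e+00, -3.68578203e-02]), 'joint_velocities': array([-0.00083378, -0.00116283, -0.0032262 ,  0.00066785,  0.00195573,
        0.000818  ]), 'tau': array([-1.31725428e-04, -5.16707790e+01, -3.68588161e+01, -1.07554606e-04,
        6.29938833e-03,  4.22836899e-05]), 'position': array([0.29012886, 0.6087129 , 0.23004894]), 'orientation': array([ 5.27710801e-04,  8.45673011e-01,  5.33700333e-01, -9.13320790e-04]), 'wrist_force': array([-0.75297509,  0.51141807, -0.14432013]), 'torque': array([-0.00195454,  0.01043433,  0.03929219]), 'grip_width': 0.08514901512405458} -0.0187
```

View pics/side0.png

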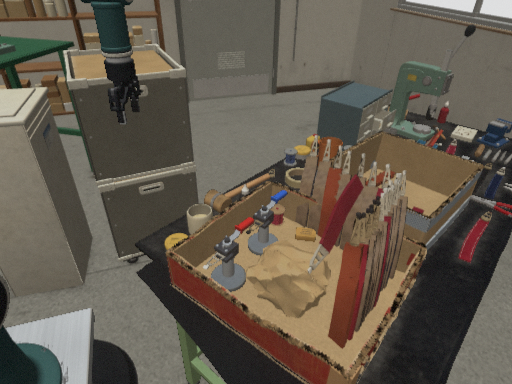

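View pics/top0.png

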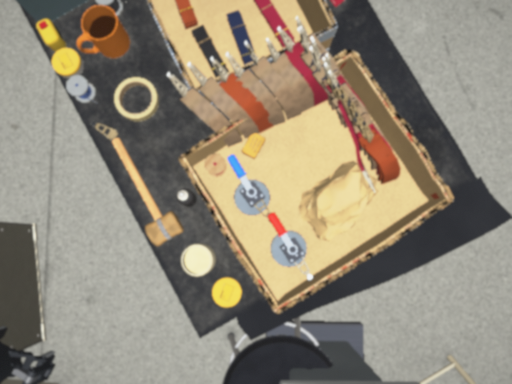

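```bash
cat > h.py <<'E'
from rig import robot, viewer
import cv2,numpy as np
def ray(n,u,v,z):
    c=viewer.calibration(n);K=np.array(c["K"]);T=np.array(c["cam_to_world"])
    d=T[:3,:3]@np.linalg.solve(K,[u,v,1.]);o=T[:3,3]
    return o+d*(z-o[2])/d[2]
def proj(n,p):
    c=viewer.calibration(n);K=np.array(c["K"]);T=np.array(c["cam_to_world"])
    q=K@(T[:3,:3].T@(np.array(p)-T[:3,3]));return q[:2]/q[2]
def blobs(n,f,roi):
    x0,x1,y0,y1=roi
    hsv=cv2.cvtColor(f,cv2.COLOR_RGB2HSV)
    out={}
    for name,m in (("red",((hsv[...,0]<6)|(hsv[...,0]>174))&(hsv[...,1]>190)&(hsv[...,2]>120)),("blue",(abs(hsv[...,0].astype(int)-110)<12)&(hsv[...,1]>150)&(hsv[...,2]>100))):
        m=m.astype(np.uint8);k=np.zeros_like(m);k[y0:y1,x0:x1]=1
        N,l,s,c=cv2.connectedComponentsWithStats(m*k)
        if N<2: continue
        i=1+np.argmax(s[1:,4]);pts=np.argwhere(l==i)[:,::-1].astype(np.float32)
        out[name]=(c[i],s[i,4],cv2.minAreaRect(pts))
    return out
E
python3 - <<'E'
from h import *
for n,roi in (("top",(220,310,145,270)),("side",(190,300,180,290))):
    f=viewer.grab_frame(n); b=blobs(n,f,roi)
    for k,(c,a,r) in b.items():
        bx=cv2.boxPoints(r)
        print(n,k,c.round(1),a,[np.round(q,1) for q in r[:2]],ray(n,*c,.13).round(4)); print([ray(n,*q,.137)[:2].round(3).tolist() for q in bx])
    x0,x1,y0,y1=roi;s=min(800//(x1-x0),600//(y1-y0))
    cv2.imwrite(f"pics/{n}1.png",cv2.resize(f[y0:y1,x0:x1,::-1],None,fx=s,fy=s,interpolation=cv2.INTER_CUBIC));print(s)
E
```

```text
top red [274. 216.] 1 [array([274., 216.]), array([0., 0.])] [0.5201 0.1816 0.13  ]
[[0.52, 0.182], [0.52, 0.182], [0.52, 0.182], [0.52, 0.182]]
top blue [235.8 165.8] 124 [array([235.7, 165.7]), array([21.4,  5.7])] [0.622  0.2603 0.13  ]
[[0.637, 0.276], [0.643, 0.267], [0.605, 0.244], [0.599, 0.254]]
4
side red [244.6 223.2] 84 [array([244.6, 223.3]), array([ 5.5, 17.1])] [0.5041 0.1785 0.13  ]
[[0.48, 0.167], [0.521, 0.191], [0.523, 0.173], [0.483, 0.149]]
side blue [278.7 195.5] 80 [array([278.7, 195.9]), array([ 6. , 16.5])] [0.6205 0.26   0.13  ]
[[0.592, 0.249], [0.641, 0.274], [0.64, 0.249], [0.592, 0.226]]
5
```

View pics/top1.png

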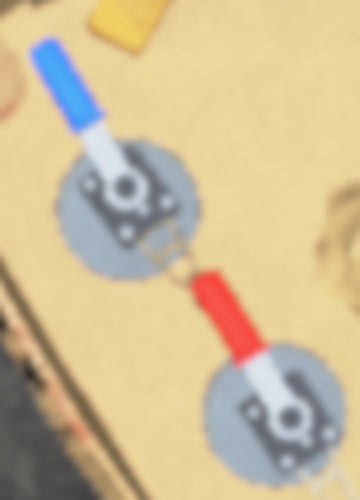

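View pics/side1.png

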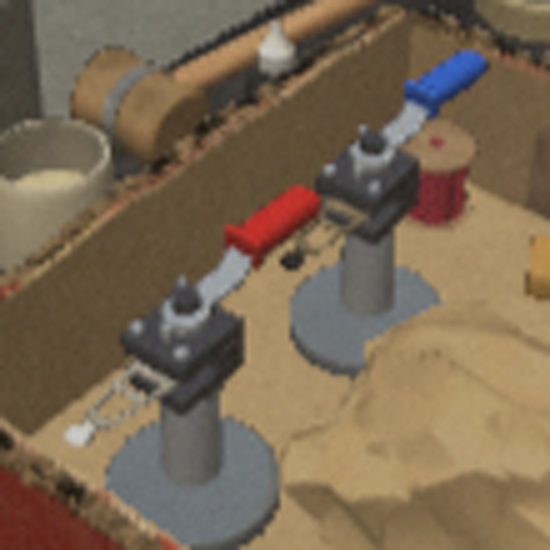

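```bash
sed -i 's/>190)/>150)/' h.py; python3 - <<'E'
from h import *
f=viewer.grab_frame("top"); b=blobs("top",f,(220,310,145,270))
for k,(c,a,r) in b.items():
    print(k,c,a,[np.round(q,1) for q in r[:2]],ray("top",*c,.137).round(4)); print([ray("top",*q,.137)[:2].round(3).tolist() for q in cv2.boxPoints(r)])
# feet: grey-blue circles
hsv=cv2.cvtColor(f,cv2.COLOR_RGB2HSV)
m=((abs(hsv[...,0].astype(int)-110)<20)&(hsv[...,1]<150)).astype(np.uint8)
m[:145]=0;m[275:]=0;m[:,:220]=0;m[:,312:]=0
N,l,s,c=cv2.connectedComponentsWithStats(m)
for i in range(1,N):
    if s[i,4]>150:
        pts=np.argwhere(l==i)[:,::-1].astype(np.float32)
        ct=cv2.minEnclosingCircle(cv2.convexHull(pts)); print("foot",s[i],ct,ray("top",*ct[0],.01).round(4), cv2.fitEllipse(cv2.convexHull(pts)))
E
```

```text
red [276.16666667 223.17857143] 168 [array([276.1, 223. ]), array([22.8,  7.6])] [0.5053 0.1774 0.137 ]
[[0.521, 0.196], [0.529, 0.184], [0.491, 0.159], [0.483, 0.172]]
blue [235.7983871 165.7983871] 124 [array([235.7, 165.7]), array([21.4,  5.7])] [0.6208 0.2599 0.137 ]
[[0.637, 0.276], [0.643, 0.267], [0.605, 0.244], [0.599, 0.254]]
foot [227 154  42  60 902] ((244.0, 183.5), 31.84739112854004) [0.6013 0.2467 0.01  ] ((245.4657440185547, 184.5211639404297), (35.88487243652344, 65.14998626708984), 152.39892578125)
foot [272 232  34  34 866] ((288.1838073730469, 248.66978454589844), 17.16648292541504) [0.4524 0.1441 0.01  ] ((288.3080139160156, 248.4044952392578), (33.46463394165039, 33.807621002197266), 132.52052307128906)
```

The top view shows the red sleeve centred at about (276,223) and its foot at (288,249). The blue sleeve is at (236,166). The red lever points up-left at a world azimuth of about 32°, and the clockwise sweep goes right, towards the lump. I'll push with closed fingers from the left side of the sleeve. First I turn the tool and close the fingers.

Call:
move_arm(
  slide=[
    [0, 0, 0],
    [0, 0, 0],
    [0, 0, 0],
    [0, 0, 0],
    [0, 0, 0],
  ],
  turn=[10.6, 10.6, 10.6, 0, 0],
  fingers=0,
)

```text
t: 0.88
position: [0.2904, 0.6093, 0.2312]
orientation: [0.0, 0.959, 0.283, -0.0]
wrist_force: [0.8, 1.6, 0.3]
grip_width: 0.0002
```

```bash
cat >> h.py <<'E'
from scipy.spatial.transform import Rotation as R
def tool():
    s=robot.observe();q=s["orientation"];return s,R.from_quat([q[1],q[2],q[3],q[0]]).as_matrix()
def delta(t):
    s,M=tool();x=np.degrees(np.arctan2(M[1,0],M[0,0]))
    print("t",s["t"],"pos",s["position"].round(4),"xaz",x.round(2),"F",s["wrist_force"].round(1),"w",round(s["grip_width"],4),"d",(M.T@(np.array(t)-s["position"])).round(4),"j",s["joint_pos"].round(2))
E
python3 - <<'E'
from h import *
delta([.480,.215,.23])
print(ray("top",292.8,249.5,.137),ray("top",309.5,277,.095),ray("top",251.5,192,.137))
E
```

```text
t 0.875 pos [0.2904 0.6093 0.2312] xaz 32.89 F [0.8 1.6 0.3] w 0.0002 d [-0.0549  0.434   0.0012] j [1.09 0.26 1.6  0.   1.27 0.52]
[0.45317877 0.14399402 0.137     ] [0.39583746 0.10572362 0.095     ] [0.5677038  0.22751575 0.137     ]
```

Call:
move_arm(
  slide=[
    [-0.007, 0.05, 0],
    [-0.007, 0.055, 0],
    [-0.007, 0.055, 0],
    [-0.007, 0.055, 0],
    [-0.007, 0.055, 0],
    [-0.007, 0.055, 0],
    [-0.007, 0.055, 0],
    [-0.006, 0.05, 0],
  ],
  turn=[0, 0, 0, 0, 0, 0, 0, 0],
)

```text
t: 1.88
position: [0.4772, 0.216, 0.2316]
orientation: [0.0, 0.959, 0.283, 0.0]
wrist_force: [0.7, -0.3, 0.0]
grip_width: -0.0001
```

Call:
move_arm(
  slide=[
    [0, 0, 0],
    [0, 0, 0],
  ],
  turn=[0, 0],
)

```text
t: 2.12
position: [0.4765, 0.218, 0.2314]
orientation: [-0.0, 0.959, 0.282, 0.0]
wrist_force: [0.8, 0.1, -0.7]
grip_width: -0.0001
```

```bash
python3 - <<'E'
from h import *
delta([.480,.215,.118])
for n,roi in (("top",(180,380,120,270)),("side",(160,360,120,270))):
    f=viewer.grab_frame(n);x0,x1,y0,y1=roi
    cv2.imwrite(f"pics/{n}2.png",cv2.resize(f[y0:y1,x0:x1,::-1],None,fx=4,fy=4,interpolation=cv2.INTER_CUBIC))
E
```

```text
t 2.125 pos [0.4765 0.218  0.2314] xaz 32.73 F [ 0.8  0.1 -0.7] w -0.0001 d [0.0013 0.0045 0.1134] j [ 0.38 -0.02  1.92  0.    1.24 -0.19]
```

View pics/side2.png

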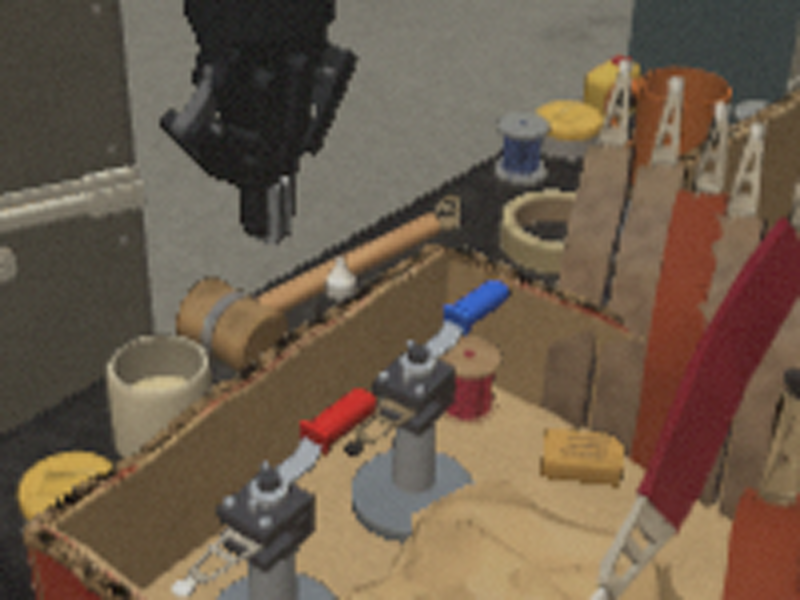

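View pics/top2.png

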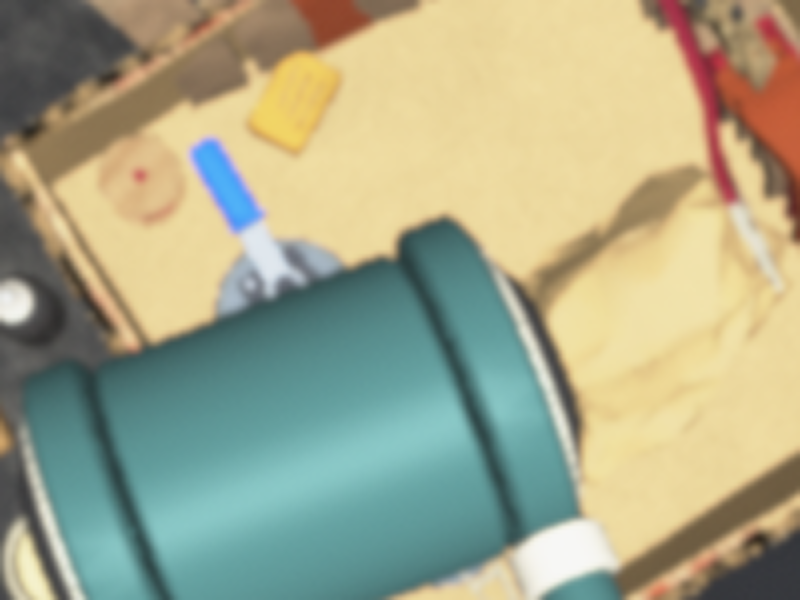

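```bash
python3 - <<'E'
from h import *
for z in (.13,.14,.15,.16): print(z,proj("side",[.453,.144,z]))
for z in (.23,.27,.29): print(z,proj("side",[.4765,.218,z]))
E
```

```text
0.13 [226.80560948 237.18875115]
0.14 [226.66588089 233.66728987]
0.15 [226.52408241 230.09366249]
0.16 [226.38016767 226.46670117]
0.23 [227.18863395 179.20269211]
0.27 [226.63453387 163.22550054]
0.29 [226.34493117 154.87495548]
```

Call:
move_arm(
  slide=[
    [0, 0, 0.03],
    [0, 0, 0.03],
    [0, 0, 0.03],
    [0, 0, 0.023],
    [0, 0, 0],
    [0, 0, 0],
  ],
  turn=[0, 0, 0, 0, 0, 0],
)

```text
t: 2.98
position: [0.4769, 0.2189, 0.1192]
orientation: [-0.0, 0.959, 0.282, 0.001]
wrist_force: [1.3, 0.5, -0.8]
grip_width: -0.0002
```

```bash
python3 - <<'E'
from h import *
delta([.480,.215,.118])
n="side";roi=(160,360,120,270)
f=viewer.grab_frame(n);x0,x1,y0,y1=roi
cv2.imwrite(f"pics/{n}3.png",cv2.resize(f[y0:y1,x0:x1,::-1],None,fx=4,fy=4,interpolation=cv2.INTER_CUBIC))
E
```

```text
t 2.975 pos [0.4769 0.2189 0.1192] xaz 32.81 F [ 1.3  0.5 -0.8] w -0.0002 d [0.0005 0.005  0.0012] j [ 0.38  0.08  2.04  0.    1.02 -0.19]
```

View pics/side3.png

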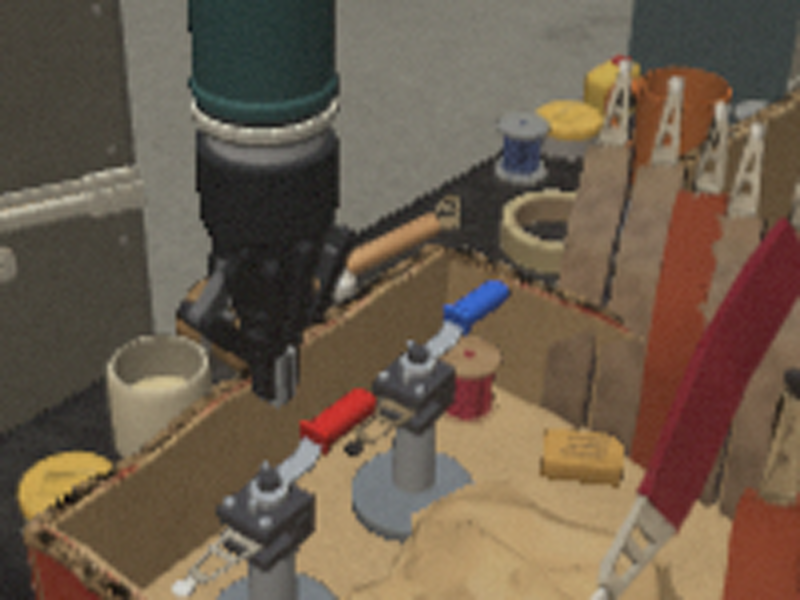

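Call:
move_arm(
  slide=[
    [0, 0.01, 0],
    [0, 0.01, 0],
    [0, 0.006, 0],
    [0, 0, 0],
  ],
  turn=[0, 0, 0, 0],
)

```text
t: 3.52
position: [0.4911, 0.1953, 0.1184]
orientation: [-0.0, 0.96, 0.281, 0.0]
wrist_force: [-1.0, -0.8, 0.6]
grip_width: -0.0001
```

```bash
cat >> h.py <<'E'
HUB=np.array([.453,.144])
def hubrel():
    s,M=tool();print("hub in tool",(M.T@np.r_[HUB-s["position"][:2],0]).round(4))
def snap(tag,roi=(160,360,120,270),n="side"):
    f=viewer.grab_frame(n);x0,x1,y0,y1=roi
    cv2.imwrite(f"pics/{tag}.png",cv2.resize(f[y0:y1,x0:x1,::-1],None,fx=4,fy=4,interpolation=cv2.INTER_CUBIC))
    return f
E
python3 - <<'E'
from h import *
delta([.480,.215,.118]);hubrel();snap("s4")
E
```

```text
t 3.525 pos [0.4911 0.1953 0.1184] xaz 32.64 F [-1.  -0.8  0.6] w -0.0001 d [ 0.0013 -0.0226  0.0004] j [ 0.33  0.09  2.03  0.    1.02 -0.24]
hub in tool [-0.0597  0.0227 -0.    ]
```

View pics/s4.png

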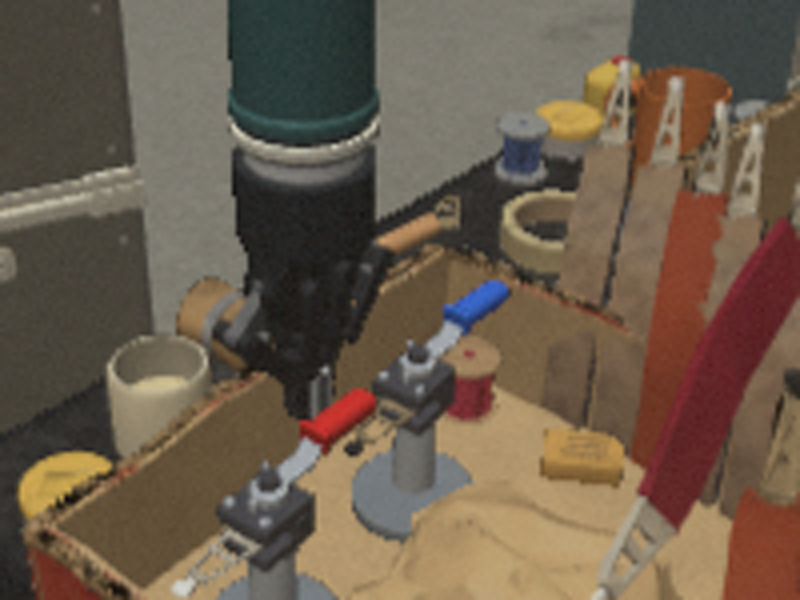

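Call:
move_arm(
  slide=[
    [0.0018, 0.0054, 0],
    [0.0018, 0.0054, 0],
    [0.0018, 0.0054, 0],
    [0.0018, 0.0054, 0],
    [0.0018, 0.0054, 0],
    [0.0018, 0.0054, 0],
  ],
  turn=[5, 5, 5, 5, 5, 5],
)

```text
t: 4.32
position: [0.5113, 0.1706, 0.1181]
orientation: [-0.001, 1.0, 0.022, -0.0]
wrist_force: [-1.2, 3.8, 0.1]
grip_width: 0.0003
```

```bash
python3 - <<'E'
from h import *
delta([.480,.215,.118]);hubrel();snap("s5")
E
```

```text
t 4.325 pos [0.5113 0.1706 0.1181] xaz 2.54 F [-1.2  3.8  0.1] w 0.0003 d [-0.0293 -0.0457  0.0002] j [0.27 0.11 2.01 0.   1.03 0.23]
hub in tool [-0.0594  0.024  -0.    ]
```

View pics/s5.png

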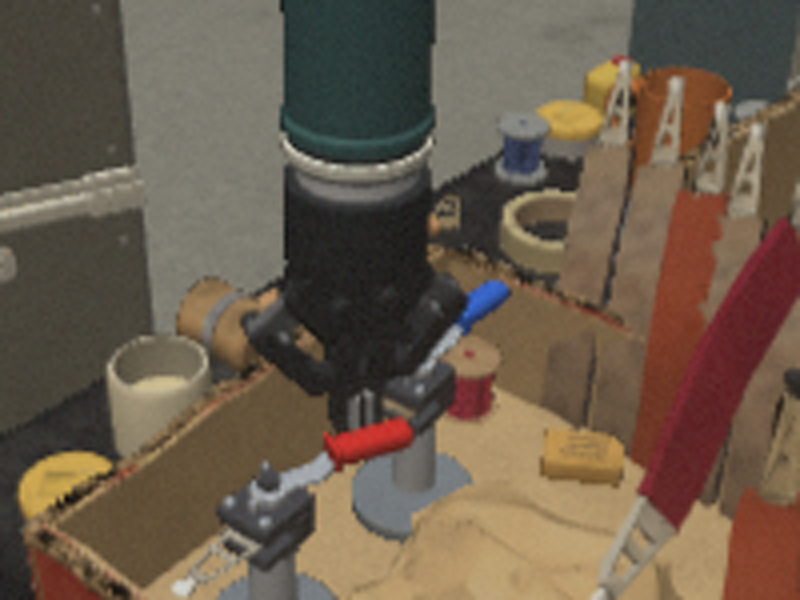

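The lever is following (red sleeve at crop (370,440)) with about 4 N of contact force. I'll continue the arc.

Call:
move_arm(
  slide=[
    [0.0018, 0.0054, 0],
    [0.0018, 0.0054, 0],
    [0.0018, 0.0054, 0],
    [0.0018, 0.0054, 0],
    [0.0018, 0.0054, 0],
    [0.0018, 0.0054, 0],
    [0.0018, 0.0054, 0],
    [0.0018, 0.0054, 0],
  ],
  turn=[5, 5, 5, 5, 5, 5, 5, 5],
)

```text
t: 5.38
position: [0.5147, 0.126, 0.1182]
orientation: [-0.001, 0.947, -0.32, 0.0]
wrist_force: [1.1, 4.2, -1.8]
grip_width: 0.0001
```

```bash
python3 - <<'E'
from h import *
delta([.480,.215,.118]);hubrel();snap("s6")
E
```

```text
t 5.375 pos [0.5147 0.126  0.1182] xaz -37.38 F [ 1.1  4.2 -1.8] w 0.0001 d [-0.0817 -0.0496  0.0003] j [0.19 0.09 2.03 0.   1.02 0.84]
hub in tool [-0.06    0.0232 -0.    ]
```

View pics/s6.png

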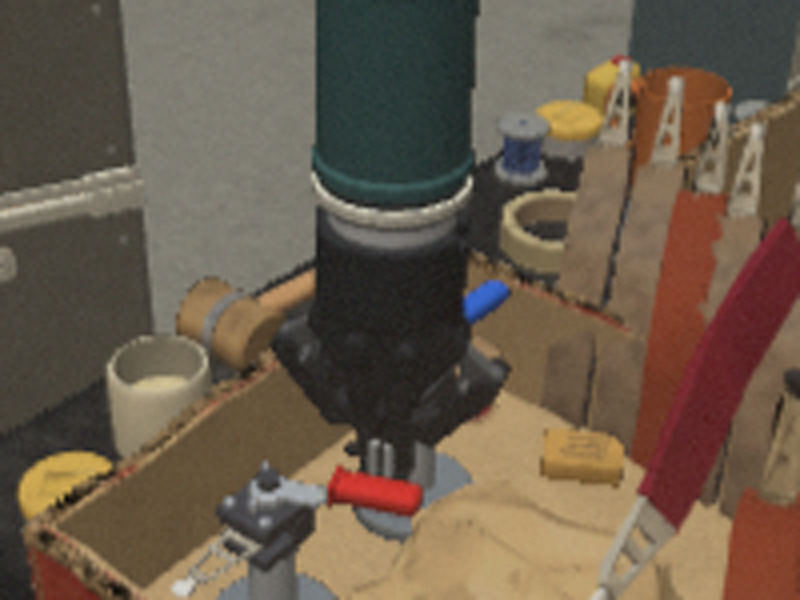

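Call:
move_arm(
  slide=[
    [0.0018, 0.0054, 0],
    [0.0018, 0.0054, 0],
    [0.001, 0.0033, 0],
    [0.001, 0.0033, 0],
  ],
  turn=[5, 5, 3, 3],
)

```text
t: 5.92
position: [0.5071, 0.1092, 0.1182]
orientation: [-0.001, 0.894, -0.448, 0.0]
wrist_force: [2.7, 2.2, -2.3]
grip_width: -0.0002
```

Call:
move_arm(
  slide=[
    [0.0007, 0.0022, 0],
    [0.0007, 0.0022, 0],
  ],
  turn=[2, 2],
)

```text
t: 6.18
position: [0.5041, 0.1051, 0.1182]
orientation: [-0.0, 0.877, -0.48, 0.0]
wrist_force: [1.7, 1.4, -1.7]
grip_width: -0.0
```

```bash
python3 - <<'E'
from h import *
delta([.480,.215,.118]);hubrel();snap("s7")
E
```

```text
t 6.175 pos [0.5041 0.1051 0.1182] xaz -57.32 F [ 1.7  1.4 -1.7] w -0.0 d [-0.1055 -0.039   0.0002] j [0.16 0.06 2.06 0.   1.02 1.16]
hub in tool [-0.0604  0.022  -0.    ]
```

View pics/s7.png

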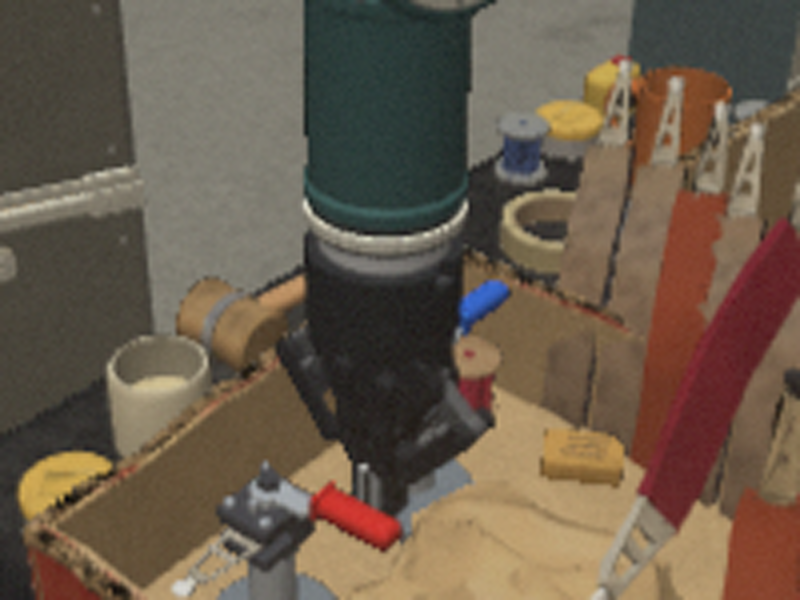

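No stop felt yet. I'll make small pure pushes along tool y and watch the force.

Call:
move_arm(
  slide=[
    [0, 0.0015, 0],
    [0, 0.0015, 0],
  ],
  turn=[1, 1],
)

```text
t: 6.48
position: [0.5032, 0.1038, 0.1185]
orientation: [-0.002, 0.869, -0.495, 0.001]
wrist_force: [8.7, 5.2, -7.1]
grip_width: 0.0002
```

Call:
move_arm(
  slide=[
    [0, 0.0015, 0],
    [0, 0.0015, 0],
  ],
  turn=[0, 0],
)

```text
t: 6.72
position: [0.5031, 0.1037, 0.1187]
orientation: [-0.004, 0.869, -0.495, 0.003]
wrist_force: [15.8, 10.9, -14.9]
grip_width: 0.0001
```

```bash
python3 - <<'E'
from h import *
delta([.480,.215,.118]);hubrel()
E
```

```text
t 6.725 pos [0.5031 0.1037 0.1187] xaz -59.34 F [ 15.8  10.9 -14.9] w 0.0001 d [-0.1075 -0.0369  0.001 ] j [0.15 0.05 2.07 0.   1.01 1.19]
hub in tool [-0.0602  0.0225 -0.0003]
```

The force rises with no further motion, so the lever is at the stop. I'll back off, lift and verify.

Call:
move_arm(
  slide=[
    [0, -0.006, 0],
    [0, -0.012, 0],
    [0, -0.012, 0],
    [0, 0, 0],
  ],
  turn=[0, 0, 0, 0],
)

```text
t: 7.22
position: [0.5256, 0.1174, 0.1184]
orientation: [0.0, 0.869, -0.494, 0.0]
wrist_force: [-0.0, 0.1, 0.0]
grip_width: 0.0002
```

Call:
move_arm(
  slide=[
    [0, 0, -0.03],
    [0, 0, -0.05],
    [0, 0, -0.05],
    [0, 0, 0],
  ],
  turn=[0, 0, 0, 0],
)

```text
t: 7.72
position: [0.5277, 0.1175, 0.254]
orientation: [-0.003, 0.869, -0.495, 0.004]
wrist_force: [-0.5, -0.0, 0.2]
grip_width: 0.0001
```

```bash
python3 - <<'E'
from h import *
delta([.29,.6,.25])
E
```

```text
t 7.725 pos [0.5277 0.1175 0.254 ] xaz -59.28 F [-0.5 -0.   0.2] w 0.0001 d [-0.5363 -0.0421  0.0024] j [ 0.17 -0.01  1.87 -0.    1.27  1.21]
```

Call:
move_arm(
  slide=[
    [-0.05, -0.005, 0],
    [-0.055, -0.005, 0],
    [-0.055, -0.005, 0],
    [-0.055, -0.005, 0],
    [-0.055, -0.005, 0],
    [-0.055, -0.005, 0],
    [-0.055, -0.005, 0],
    [-0.05, 0, 0],
  ],
  turn=[0, 0, 0, 0, 0, 0, 0, 0],
)

```text
t: 8.72
position: [0.3336, 0.5055, 0.2467]
orientation: [0.001, 0.869, -0.494, 0.0]
wrist_force: [0.7, 0.2, -0.9]
grip_width: 0.0001
```

Call:
move_arm(
  slide=[
    [-0.05, 0, 0],
    [-0.03, 0, 0],
    [0, 0, 0],
    [0, 0, 0],
  ],
  turn=[0, 0, 0, 0],
)

```text
t: 9.22
position: [0.2942, 0.5723, 0.247]
orientation: [0.001, 0.869, -0.494, 0.0]
wrist_force: [0.2, 0.1, -0.0]
grip_width: 0.0
```

```bash
python3 - <<'E'
from h import *
delta([.29,.6,.25])
f=viewer.grab_frame("top");b=blobs("top",f,(220,330,145,270))
snap("top8",(200,340,140,280),"top");snap("side8")
for k,(c,a,r) in b.items():
    p=ray("top",*c,.137)[:2];d=p-HUB
    bx=cv2.boxPoints(r);e=sorted([(np.linalg.norm(bx[i]-bx[i-1]),i) for i in range(4)])[-1][1]
    q=ray("top",*bx[e],.137)-ray("top",*bx[e-1],.137)
    print(k,p.round(4),"axis az",np.degrees(np.arctan2(q[1],q[0])).round(1),"from red hub",np.linalg.norm(d).round(4),np.degrees(np.arctan2(d[1],d[0])).round(1))
E
```

```text
t 9.225 pos [0.2942 0.5723 0.247 ] xaz -59.27 F [ 0.2  0.1 -0. ] w 0.0 d [-0.0259 -0.0105 -0.0031] j [ 1.06  0.2   1.66 -0.    1.29  2.09]
red [0.4874 0.0941] axis az 123.1 from red hub 0.0606 -55.4
blue [0.6208 0.2599] axis az -148.6 from red hub 0.204 34.6
```

View pics/top8.png

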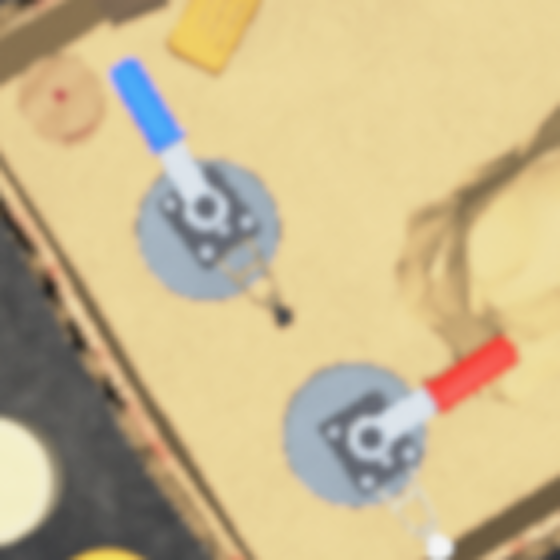

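View pics/side8.png

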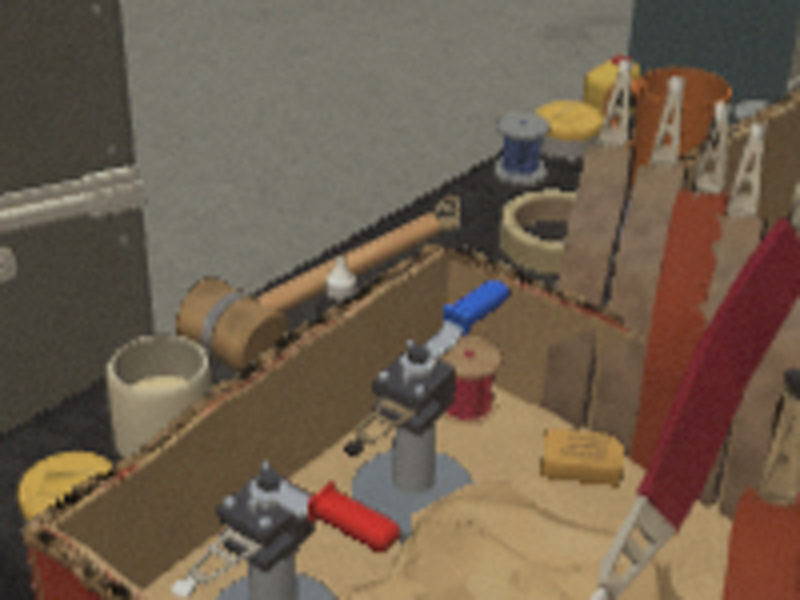

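```bash
python3 - <<'E'
from rig import robot
print(robot.job_done())
E
```

```text
the job is handed in; nothing more can be done
None
```

The red lever is locked: I pushed its sleeve clockwise with closed fingers along an arc about its hub until it reached the end stop. I then backed off, lifted and parked the arm clear, and handed the job in at about 9.3 s.

- **End stop:** in the last push the wrist force rose from about 3 N to about 24 N, roughly 19 N of it horizontal. The commanded 3 mm advance gave almost no motion.
- **Red lever angle:** the final top view puts the lever at an azimuth of −55.4° by sleeve position and −56.9° by sleeve axis. Exactly crosswise to the buckle would be about −56.3°. The two readings differ by 1.5°, which I put down to pixel resolution.
- **Blue lever:** its sleeve measured the same position before and after, (0.6208, 0.2599).
- **Anomaly:** the last push also showed about 15 N of vertical force. It was gone once I backed off.

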